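# Call the glazer and show which pot goes in which glaze

### The arm

A 6-joint arm with a two-finger parallel gripper is mounted at the origin on the work surface. World frame = base frame: x ahead of the robot, y to its left, z up, the work surface at z = 0. Lengths are in m, angles in degrees, forces in N, time in s.
With the tool pointing down it reaches from about 0.325 to 0.85 m from the base axis. Payload 15.5 kg.
Tool frame: the origin (TCP) lies at the very end of the fingers, on their centre line; the grasp point (between the pads) lies arm.grip_depth behind it (arm.grip_depth is the distance from the TCP to the grasp point, in m); z points along the fingers, y is the direction in which the jaws open and shut (so a half turn about z gives the same grasp; the last joint's range is limited). The gripper opens to 91 mm and grips with 3 to 60 N. Pads are 32 mm wide; open, the fingers measure 118 mm over their backs; the gripper's body (76 mm by 178 mm) begins 60 mm behind the grasp point.
Start: joints at [-80.93, 28.281, 77.091, -0, 74.628, -5.472], TCP at [0.157, -0.605, 0.214] pointing down, gripper open.
Joint ranges: [-166.48, 166.48], [-47.26, 123.95], [12.59, 153.08], [-70.14, 250.14], [6.76, 159.57], [-176.63, 176.63]. Speed limits (degrees/s): [108.29, 108.29, 147.25, 172.46, 172.46, 172.46].

### API

Orientations are given as a 3x3 rotation matrix whose columns are the frame's x, y, z axes.
In Python, from rig import arm gives the robot as it stands. Calls block until the motion is done:
- arm.move_to(position, orientation): joint-space move of the TCP to a pose.
- arm.move_l(position, orientation=None, feed=0.15): straight line of the TCP; orientation=None keeps the orientation; feed is the mean speed in m/s.
- arm.move_joints(angles): joint-space move.
- arm.grip(opening): finger opening in m; the grip force is fixed at half the most; returns when the fingers have stopped.
- arm.sleep(seconds).
- arm.solve_ik(position, orientation): joint angles nearest the present ones, or None.
- arm.snapshot(name): name is "side" or "top"; returns the picture (480x640x3 uint8, red, green, blue); there is no depth.
- arm.get_calibration(name): a dict with "intrinsics" (3x3 intrinsics, pixels), "cam_to_world" (4x4, takes a point from camera to world coordinates). Camera axes: x right, y down, z forward; pixel columns grow to the right and rows downward; lengths in m; the calibration is good to about 2 mm. A picture is of the moment at which its call begins. get_calibration takes no time and is no camera call.
A pose or a line that the arm cannot do raises arm.Unreachable and nothing moves.
- arm.sign_off(): hands the job in, once; it reports no verdict.
Readings, each from a call of its own:
- arm.current_t(): time.
- arm.current_joint_positions(): joint angles.
- arm.current_dq(): joint speeds.
- arm.current_tau(): joint torques, N m.
- arm.current_ee_pos(): TCP position.
- arm.current_tool_rot(): TCP orientation.
- arm.current_force(): force on the tool from outside, world axes, zero at the start.
- arm.current_torque(): the same for the moment, N m.
- arm.current_width(): finger opening in m.
Only numpy, scipy, OpenCV 4.12 (cv2) and the standard library are available. Lean on these libraries where they do the work, as an engineer would, in place of code of your own. Each camera call takes 0.05 s, during which the arm holds its last target. There are 200 camera calls.

### The job

Press the plunger of the call bell all the way down to call the glazer and let it come up again; then show what is to be dipped in what: point at the mug with the handle, holding the fingertips about 3 cm above the middle of its mouth for two seconds, and then in the same way at the middle of the lid of the square glaze tub. Do not touch, lift or shift any pot or tub, the jar or the brush. So that there is no mistaking, come down low over these two only: pass well above the other pots and tubs (some 8 cm).

Things in the scene. Friction and masses are not known exactly. Their poses are not given: they have to be found in the camera images.
- plunger (a joint): plunger of the call bell: 0 m = up, 0.006 m = fully down; a spring pushes it up with 2 N at the top and 5 N at the bottom, where it meets a rigid stop
- bell_top (a point): call bell: polished steel dome 72 mm across and 46 mm high on a black round base 80 mm across, fixed to the table, with a flat steel plunger button 20 mm across on top; this point is the centre of the plunger's top face, 64 mm above the table when up, and moves with it; z axis up. The bell stands at the left or the right of the pots
- mug_top (a point): the mug, the only pot with a handle: open cylinder 84 mm across, 95 mm high, a handle reaching about 35 mm out from its side along its own +y; bare terracotta-coloured fired clay; this point is the centre of its top at rim height; z axis up
- tumbler_top (a point): tumbler, 84 mm across and 95 mm high, no handle; bare terracotta-coloured fired clay; this point is the centre of its top at rim height; z axis up
- bowl_top (a point): wide bowl, 116 mm across and 55 mm high; bare terracotta-coloured fired clay; this point is the centre of its top at rim height; z axis up
- vase_top (a point): narrow-necked vase, 88 mm across the belly, 46 mm at the lip, 150 mm high; bare terracotta-coloured fired clay; this point is the centre of its top at rim height; z axis up
- square_tub_top (a point): the square glaze tub, 110 by 110 mm and 120 mm high; blue plastic with a white flat lid of the same outline, closed; this point is the centre of the lid's top; z axis up
- round_tub_top (a point): round glaze tub, 112 mm across and 120 mm high; blue plastic with a white flat lid of the same outline, closed; this point is the centre of the lid's top; z axis up
- tall_tub_top (a point): taller round glaze tub, 112 mm across and 150 mm high; blue plastic with a white flat lid of the same outline, closed; this point is the centre of the lid's top; z axis up
- jar_top (a point): small glass jar with a white cap, 60 mm across, 75 mm high; this point is the centre of its top; it stands on the side of the pots where the bell is not
- brush: glazing brush lying flat on the table at the left of the pots, bristles away from the robot, about 160 mm long and 42 mm wide, under 30 mm high; origin at the middle of its underside
Not all that is in view belongs to the job. What is shaped like the part that bears tall_tub_top but green, purple or yellow is not meant.

How it is judged (in metres and radians):
On the way, in this order (a step that is already met when the one before it is completed fails the run):
1. the bell's plunger is pressed down (at least 4.5 of its 6 mm) (value of joint plunger above 0.0045 m), for 0.04 s.
2. the bell's plunger is up again (value of joint plunger below 0.001 m), for 0.04 s.
3. the grasp point dwells 20 to 100 mm above the mug's rim, within 32 mm of its middle, for 1.5 s (horizontal distance between the grasp point and mug_top below 0.032 m and z of the grasp point in the frame of mug_top between 0.02 and 0.1 m), for 1.5 s.
4. the grasp point dwells 20 to 100 mm above the square tub's lid, within 32 mm of its middle, for 1.5 s (horizontal distance between the grasp point and square_tub_top below 0.032 m and z of the grasp point in the frame of square_tub_top between 0.02 and 0.1 m), for 1.5 s.
At the end, for the whole second after the job is handed in: The plunger is up (within 1 mm), and every pot, tub, the jar and the brush stands at rest (under 20 mm/s) within 10 mm of where it was at the start; pots, tubs and jar upright within 0.1 rad (value of joint plunger below 0.001 m and distance of each of mug_top, tumbler_top, bowl_top, vase_top, round_tub_top, tall_tub_top, square_tub_top, jar_top, brush from where it was at the start of the episode below 0.01 m and angle between each of mug_top, tumbler_top, bowl_top, vase_top, round_tub_top, tall_tub_top, square_tub_top, jar_top's own z axis and vertical below 0.1 rad and linear speed of each of mug, tumbler, bowl, vase, round_tub, tall_tub, square_tub, jar, brush below 0.02 m/s); the robot touches nothing.
It fails at once if a pot, a tub, the jar or the brush is touched (over 0.3 N) (contact force between any of the fingers, the arm and mug above 0.3 N or contact force between any of the fingers, the arm and tumbler above 0.3 N or contact force between any of the fingers, the arm and bowl above 0.3 N or contact force between any of the fingers, the arm and vase above 0.3 N or contact force between any of the fingers, the arm and round_tub above 0.3 N or contact force between any of the fingers, the arm and tall_tub above 0.3 N or contact force between any of the fingers, the arm and square_tub above 0.3 N or contact force between any of the fingers, the arm and jar above 0.3 N or contact force between any of the fingers, the arm and brush above 0.3 N).
It fails at once if a pot, a tub, the jar or the brush is shifted or lifted by more than 10 mm (distance of any of mug_top, tumbler_top, bowl_top, vase_top, round_tub_top, tall_tub_top, square_tub_top, jar_top, brush from where it was at the start of the episode above 0.01 m).
It fails at once if the grasp point comes low over another pot or tub (less than 60 mm above its top, within 40 mm of its middle) ((horizontal distance between the grasp point and tumbler_top below 0.04 m and z of the grasp point in the frame of tumbler_top below 0.06 m) or (horizontal distance between the grasp point and bowl_top below 0.04 m and z of the grasp point in the frame of bowl_top below 0.06 m) or (horizontal distance between the grasp point and vase_top below 0.04 m and z of the grasp point in the frame of vase_top below 0.06 m) or (horizontal distance between the grasp point and round_tub_top below 0.04 m and z of the grasp point in the frame of round_tub_top below 0.06 m) or (horizontal distance between the grasp point and tall_tub_top below 0.04 m and z of the grasp point in the frame of tall_tub_top below 0.06 m)).
It also fails if it takes over 59 s, if anything falls off the work surface, if the arm or the gripper's body presses on something with over 40 N, if the wrist force passes 120 N, or if a joint passes its speed limit or range.

## Working session

There is one attempt and no reset: what is moved stays moved. The work goes in short steps, each a Python script; the robot and the scene stay as the last script left them, time stands still between calls to the robot, and variables do not carry over. Pictures are saved under pics/ and viewed, about 8 in all and at most 12, crops included, and the job is handed in when it is done.

```bash
mkdir -p pics
python3 - <<'E'
from rig import arm
import cv2
print(arm.grip_depth, arm.current_t())
for n in("top","side"):
    c=arm.get_calibration(n);print(n,c["intrinsics"],c["cam_to_world"])
    cv2.imwrite(f"pics/{n}0.png",arm.snapshot(n)[:,:,::-1])
E
```

```text
0.0188 0.0
top [[525.58277101   0.         327.71536042]
 [  0.         525.58277101 246.34303884]
 [  0.           0.           1.        ]] [[-0.00242816 -0.99924084  0.03888253  0.40244063]
 [-0.99994429  0.00282563  0.01017051 -0.01063   ]
 [-0.01027265 -0.03885567 -0.99919203  1.24749177]
 [ 0.          0.          0.          1.        ]]
side [[449.61005243   0.         322.25365242]
 [  0.         449.61005243 235.98068623]
 [  0.           0.           1.        ]] [[-0.72581239 -0.48297402  0.48982901 -0.05356077]
 [-0.68783448  0.50029049 -0.52592124  0.55715109]
 [ 0.0089495  -0.71864144 -0.69532323  0.82759764]
 [ 0.          0.          0.          1.        ]]
```

View pics/top0.png

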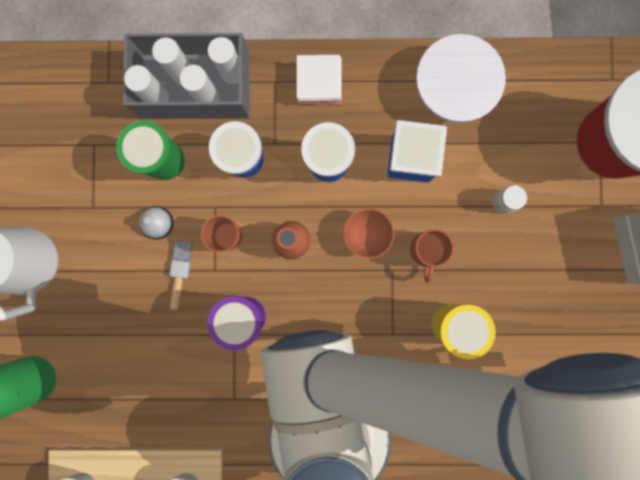

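View pics/side0.png

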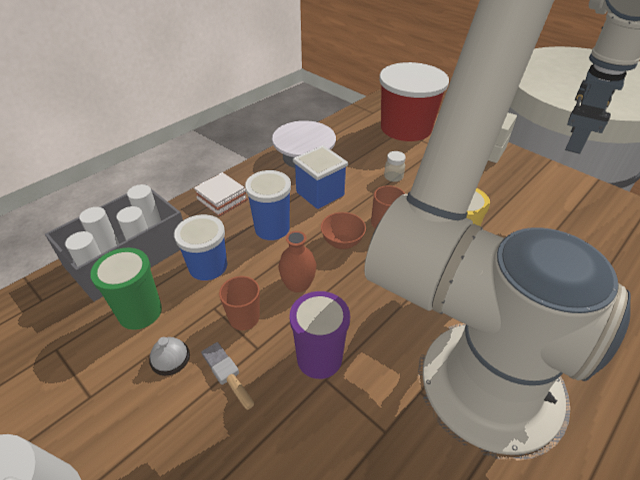

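Candidates in the top view:
- **Mug:** terracotta pots at (220,233) tumbler, (291,239) vase, (368,233) bowl and (433,247). Only the last has a handle, at (430,275), so it is the mug.
- **Square tub:** blue tubs at (235,148) round, (328,150) round and (418,148) square. The last is the one; the white box at (319,78) isn't a tub.
- **Bell:** (155,222), on the left. The jar is at (514,197) on the right, which agrees.

Next I'll measure these and check them in one crop.

```bash
cat > h.py <<'E'
import numpy as np, cv2
from rig import arm
def ray(n,uv):
    c=arm.get_calibration(n);T=np.array(c["cam_to_world"])
    d=T[:3,:3]@np.linalg.solve(np.array(c["intrinsics"]),[uv[0],uv[1],1]);return T[:3,3],d
def plane(n,uv,z):
    o,d=ray(n,uv);return o+d*(z-o[2])/d[2]
def px(n,p):
    c=arm.get_calibration(n);T=np.array(c["cam_to_world"])
    q=np.array(c["intrinsics"])@(T[:3,:3].T@(np.array(p)-T[:3,3]));return q[:2]/q[2]
E
python3 - <<'E'
from h import *
im={n:cv2.imread(f"pics/{n}0.png") for n in("top","side")}
t=im["top"]
hsv=cv2.cvtColor(t,cv2.COLOR_BGR2HSV)
# white lid of square tub
def comp(m,seed):
    n,l,s,c=cv2.connectedComponentsWithStats(m.astype(np.uint8)); k=l[seed[1],seed[0]]; return (l==k).astype(np.uint8),s[k],c[k]
m,s,c=comp((hsv[...,1]<70)&(hsv[...,2]>150),(418,148))
r=cv2.minAreaRect(cv2.findContours(m,0,2)[0][0]);print("lid",s,r)
tub=plane("top",r[0],.12)
# mug, opened to drop the handle
r_,g_,b_=[t[...,i].astype(int) for i in(2,1,0)]
sat=((hsv[...,0]<10)|(hsv[...,0]>175))&(hsv[...,1]>120)&(r_>60)
roi=np.zeros_like(sat);roi[215:290,405:465]=1
mm=(sat&roi).astype(np.uint8)
mm=cv2.morphologyEx(cv2.morphologyEx(mm,cv2.MORPH_CLOSE,np.ones((7,7))),cv2.MORPH_OPEN,cv2.getStructuringElement(2,(15,15)))
cn=max(cv2.findContours(mm,0,2)[0],key=cv2.contourArea);(cc,rad)=cv2.minEnclosingCircle(cn);print("mug",cc,rad,cv2.boundingRect(cn))
mug=plane("top",cc,.095)
bell=plane("top",(156,221.5),.064)
P=dict(mug=(mug,.042),tub=(tub,.055),bell=(bell,.01))
for k,(p,rr) in P.items():
    print(k,p.round(4),px("side",p).round(1))
crops=[]
for n in("top","side"):
  row=[]
  for k,(p,rr) in P.items():
    a=np.linspace(0,2*np.pi,60);u,v=px(n,p).astype(int);u0,v0=u-33,v-33
    cr=cv2.resize(im[n][v0:v0+66,u0:u0+66],(264,264),interpolation=2)
    pts=np.array([(px(n,p+[rr*np.cos(x),rr*np.sin(x),0])-[u0,v0]+.5)*4 for x in a]).astype(int)
    for q in pts: cv2.circle(cr,tuple(map(int,q)),1,(0,255,0),-1)
    row.append(cr)
  crops.append(np.hstack(row))
cv2.imwrite("pics/c1.png",np.vstack(crops))
E
```

```text
lid [ 391  120   56   57 2633] ((418.5492248535156, 147.88681030273438), (51.9427375793457, 51.7063102722168), 6.788974285125732)
mug (431.5, 248.0) 21.10104751586914 (411, 230, 42, 38)
mug [ 0.443  -0.2262  0.095 ] [388.6 195.3]
tub [ 0.6585 -0.1958  0.12  ] [320.3 158.9]
bell [0.5059 0.3903 0.064 ] [172.1 334.2]
```

View pics/c1.png

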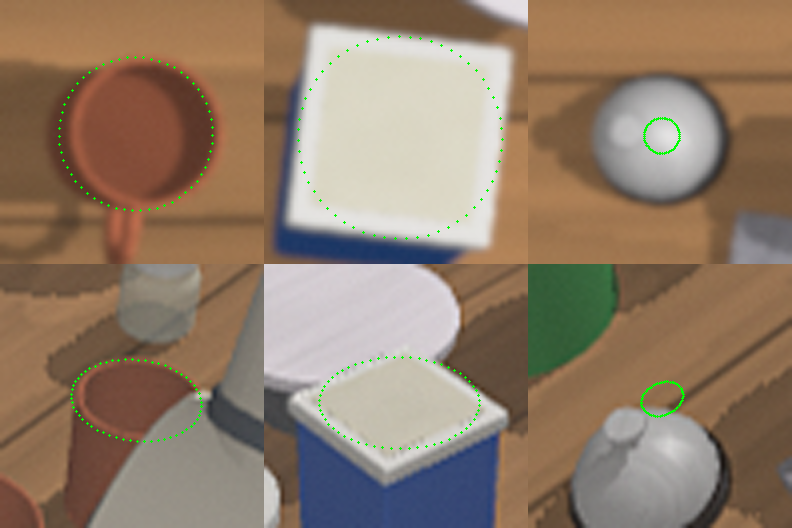

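The crop confirms the choices: the mug has its handle and a good rim match (centre about 2 px further right), and the square lid is centred. The bell guess was wrong. The plunger disc is at about (147,220) in the top view and (163.5,340) in the side view, so I'll triangulate it.

Run:
```python
from h import *
for uv in [(147,220.5)]: print("top@64",plane("top",uv,.064).round(4))
print("side@64",plane("side",(163.5,340),.064).round(4))
o,d=ray("top",(147,220.5));p,e=ray("side",(163.5,340))
d/=np.linalg.norm(d);e/=np.linalg.norm(e)
s=np.linalg.lstsq(np.c_[d,-e],p-o,rcond=None)[0];a=o+s[0]*d;b=p+s[1]*e
print("tri",((a+b)/2).round(4),np.linalg.norm(a-b).round(4))
print("mug",plane("top",(433.5,247.5),.095).round(4))
# base/dome check: dome centre pixel ~ (157,222) at mid height .025
print("dome",plane("top",(157,222.5),.02).round(4))
R=np.array([[0,1,0],[1,0,0],[0,0,-1.]])
print(arm.current_tool_rot().round(3))
for q in [(.505,.40,.3),(.505,.40,.055),(.443,-.23,.3),(.443,-.23,.125),(.6585,-.196,.15)]:
  for RR in (R,np.diag([1,-1,-1.]),np.diag([-1,1,-1.])): print(q,arm.solve_ik(q,RR))
```

```text
top@64 [0.5083 0.4108 0.064 ]
side@64 [0.5066 0.4094 0.064 ]
tri [0.5076 0.41   0.0638] 0.002
mug [ 0.4441 -0.2306  0.095 ]
dome [0.5074 0.4028 0.02  ]
[[ 0.968  0.251 -0.   ]
 [ 0.251 -0.968  0.001]
 [ 0.    -0.001 -1.   ]]
(0.505, 0.4, 0.3) [ 3.30737399e+01  2.62763435e+01  6.69079032e+01 -2.54444375e-14
  8.68157532e+01  3.30737399e+01]
(0.505, 0.4, 0.3) [ 3.30737399e+01  2.62763435e+01  6.69079032e+01 -2.54444375e-14
  8.68157532e+01  1.23073740e+02]
(0.505, 0.4, 0.3) [ 3.30737399e+01  2.62763435e+01  6.69079032e+01 -2.54444375e-14
  8.68157532e+01 -5.69262601e+01]
(0.505, 0.4, 0.055) [ 3.30737399e+01  3.98209315e+01  8.29734503e+01 -2.54444375e-14
  5.72056182e+01  3.30737399e+01]
(0.505, 0.4, 0.055) [ 3.30737399e+01  3.98209315e+01  8.29734503e+01 -2.54444375e-14
  5.72056182e+01  1.23073740e+02]
(0.505, 0.4, 0.055) [ 3.30737399e+01  3.98209315e+01  8.29734503e+01 -2.54444375e-14
  5.72056182e+01 -5.69262601e+01]
(0.443, -0.23, 0.3) [-3.42954411e+01  1.34018417e+01  8.68587911e+01 -2.54444375e-14
  7.97393672e+01 -3.42954411e+01]
(0.443, -0.23, 0.3) [-3.42954411e+01  1.34018417
[... 218 characters left out ...]
954411e+01  2.49792378e+01  1.00686863e+02 -2.54444375e-14
  5.43338987e+01 -3.42954411e+01]
(0.443, -0.23, 0.125) [-3.42954411e+01  2.49792378e+01  1.00686863e+02 -2.54444375e-14
  5.43338987e+01  5.57045589e+01]
(0.443, -0.23, 0.125) [-3.42954411e+01  2.49792378e+01  1.00686863e+02 -2.54444375e-14
  5.43338987e+01 -1.24295441e+02]
(0.6585, -0.196, 0.15) [-2.15519635e+01  3.66778867e+01  7.16115191e+01 -2.54444375e-14
  7.17105942e+01 -2.15519635e+01]
(0.6585, -0.196, 0.15) [-2.15519635e+01  3.66778867e+01  7.16115191e+01 -2.54444375e-14
  7.17105942e+01  6.84480365e+01]
(0.6585, -0.196, 0.15) [-2.15519635e+01  3.66778867e+01  7.16115191e+01 -2.54444375e-14
  7.17105942e+01 -1.11551964e+02]
```

Triangulated plunger: (0.508, 0.410, 0.0638), against a known height of 64 mm, with a 2 mm ray gap. I'll close the fingers and go high, then over the bell with the jaws along y, away from the green tub.

Run:
```python
from h import *
R=np.diag([1,-1,-1.])
arm.grip(0)
p=arm.current_ee_pos();arm.move_l([p[0],p[1],.36],feed=.2)
arm.move_to([.5076,.41,.33],R)
arm.move_l([.5076,.41,.085],feed=.15)
print(arm.current_t(),arm.current_ee_pos(),arm.current_force(),arm.current_width())
s=arm.snapshot("side")[:,:,::-1];t=arm.snapshot("top")[:,:,::-1]
a=cv2.resize(s[230:430,80:280],(400,400));b=cv2.resize(t[140:340,80:280],(400,400))
cv2.imwrite("pics/c2.png",np.hstack([a,b]))
```

```text
7.8667 [0.50796134 0.41027399 0.08576772] [0.43683567 0.04743364 0.17918083] 0.0002392332302305503
```

View pics/c2.png

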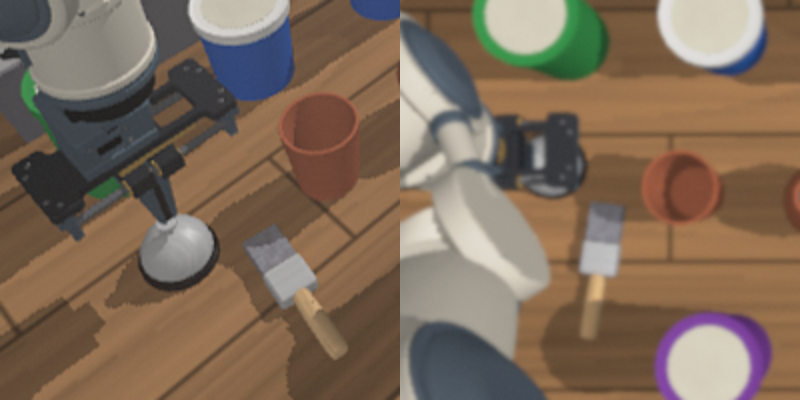

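The closed fingertips are right over the plunger, seen at (170,215) in the side crop, and everything else is clear. I'll press in small steps while watching the force.

Run:
```python
from h import *
arm.move_l([.5076,.41,.068],feed=.08)
z=.066
while z>.0535:
    arm.move_l([.5076,.41,z],feed=.03);f=arm.current_force()[2];print(round(z,4),arm.current_ee_pos()[2].round(4),round(f,2))
    if f>9: break
    z-=.001
arm.sleep(.2);print(arm.current_force()[2],arm.current_ee_pos()[2])
arm.move_l([.5076,.41,.33],feed=.15)
print(arm.current_t(),arm.current_force())
```

```text
0.066 0.066 0.49
0.065 0.065 -0.73
0.064 0.0641 2.26
0.063 0.0631 2.35
0.062 0.062 3.31
0.061 0.061 3.14
0.06 0.06 3.61
0.059 0.059 3.48
0.058 0.0583 7.62
0.057 0.0581 20.0
19.289525353828605 0.05806168788271407
12.9917 [-0.52428327  0.60584115  0.38793821]
```

The plunger met its stop at z = 0.058 and sprang back when I lifted. Next, the pointing; I'll check with a picture at the mug.

Run:
```python
from h import *
R=np.diag([1,-1,-1.])
arm.move_to([.444,-.2295,.33],R)
arm.move_l([.444,-.2295,.126],feed=.12)
t=arm.current_t();s=[arm.snapshot(n)[:,:,::-1] for n in("side","top")];arm.sleep(2.2)
print(t,arm.current_ee_pos(),arm.current_force())
cv2.imwrite("pics/c3.png",np.hstack([cv2.resize(s[0][80:280,250:450],(400,400)),cv2.resize(s[1][100:300,340:540],(400,400))]))
cv2.imwrite("pics/bell.png",s[0][300:390,120:210])
```

```text
17.1333 [ 0.44403559 -0.22953037  0.12601024] [-0.26337873 -0.24769791 -0.87131857]
```

View pics/c3.png

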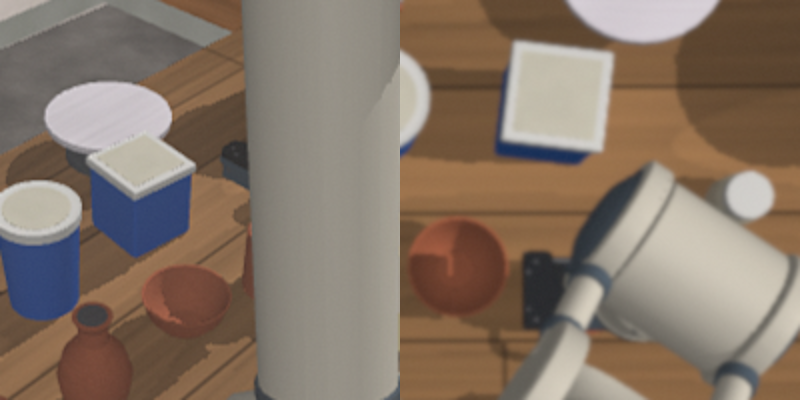

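The arm hides the mug in both views, but the gripper is in the measured place and the neighbours haven't moved. Now the tub.

Run:
```python
from h import *
R=np.diag([1,-1,-1.])
arm.move_l([.444,-.2295,.32],feed=.15)
arm.move_l([.6585,-.1958,.32],R,feed=.15)
arm.move_l([.6585,-.1958,.151],feed=.12)
s=arm.snapshot("side")[:,:,::-1]
arm.sleep(2.2);print(arm.current_t(),arm.current_ee_pos())
arm.move_l([.6585,-.1958,.36],feed=.15)
arm.move_joints([-80.93,28.281-8,77.091-8,0,74.628+16,-5.472]);
arm.sleep(.5);print(arm.current_t(),arm.current_ee_pos(),arm.current_force())
e={n:arm.snapshot(n)[:,:,::-1] for n in("side","top")}
for n in e:
    d=cv2.absdiff(np.ascontiguousarray(e[n]),cv2.imread(f"pics/{n}0.png")).max(2); print(n,[(k,int((d[b:b+h,a:a+w]>40).sum())) for k,(a,b,w,h) in (dict(pots=(190,205,270,75),tubs=(200,120,260,65),jar=(490,180,45,35),brush=(165,235,30,75),bell=(135,205,40,35)) if n=="top" else dict(bell=(145,330,45,45),tubs=(170,145,180,135),brush=(200,340,55,70),pots=(215,225,105,105))).items()])
cv2.imwrite("pics/c4.png",np.hstack([cv2.resize(s[80:280,250:450],(400,400)),cv2.resize(e["side"][230:430,80:280],(400,400))]))
cv2.imwrite("pics/top9.png",e["top"])
```

```text
26.2833 [ 0.65849369 -0.19582052  0.15100577]
30.5833 [ 0.15229501 -0.57574341  0.35002797] [-0.62017814 -0.00897337  0.15871284]
side [('bell', 0), ('tubs', 0), ('brush', 0), ('pots', 0)]
top [('pots', 0), ('tubs', 0), ('jar', 0), ('brush', 0), ('bell', 0)]
```

View pics/c4.png

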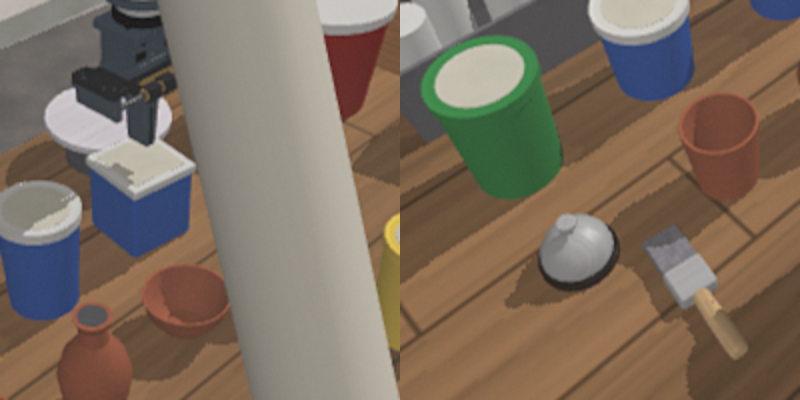

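View pics/top9.png

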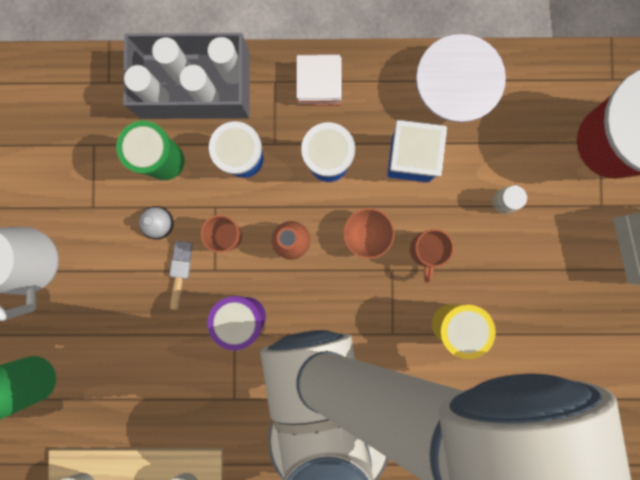

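The fingers stood above the lid's middle, at (140,140) in the crop. The plunger is up, and nothing differs from the start in either view.

```bash
python3 -c "
from rig import arm
arm.sign_off()"
```

```text
the job is handed in; nothing more can be done
```

The job is done and handed in at about 31 s of the 59 s allowed.

- **Bell:** I pressed the plunger down to its stop. The fingertips stopped at z = 0.058, with about 20 N on the stop. It came back up, as the final picture shows.
- **Mug:** I held the closed fingertips 31 mm above the middle of the mouth for over 2 s. The arm hid the mug in both views, so this position rests on my earlier measurement and the arm's own readings.
- **Square tub:** I held them 31 mm above the middle of the lid for over 2 s, and the side picture shows the fingers over the middle.
- **Last checks:** Start and end pictures show no changed pixels in the boxes I compared: in the top view the pots, blue tubs, jar, brush and bell, and in the side view most of these again, without the mug and jar. The arm stands clear and touches nothing.

My first pixel guess for the plunger was wrong. I corrected it before moving by triangulating from both views, which put the top at 63.8 mm against the 64 mm given. No other check failed or disagreed.

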